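Index the slide tray to the next slide

ROBOT

A 7-joint arm with a two-finger parallel gripper is mounted at the origin on the work surface. World frame = base frame: x ahead of the robot, y to its left, z up, the work surface at z = 0. Lengths are in m, angles in rad, forces in N, time in s.
With the tool pointing down it reaches from about 0.425 to 0.925 m from the base axis. Payload 6.8 kg.
Tool frame: the origin (TCP) lies at the very end of the fingers, on their centre line; the grasp point (between the pads) lies 19 mm behind it; z points along the fingers, y is the line along which they close (so a half turn about z gives the same grasp; the last joint's range is limited). The gripper opens to 85 mm and grips with 20 to 120 N. Pads are 22 mm wide; open, the fingers measure 114 mm over their backs; the gripper's body (76 mm by 85 mm) begins 54 mm behind the grasp point. The pads swing forward as they close: fully open they stand 13 mm farther back than shut.
Start: joints at [-1.244, 0.477, 0.022, 1.555, -0.011, 1.109, -0.083], TCP at [0.284, 0.612, 0.231] pointing down, gripper open.
Joint ranges: [-2.96, 2.96], [-0.34, 2.1], [-1.41, 1.46], [0.24, 2.44], [-1.37, 4.51], [0.17, 1.92], [-2.96, 2.96]. Speed limits (rad/s): [2.39, 2.39, 3.14, 3.14, 3.14, 3.14, 3.14].

INTERFACE

Orientations are given as a unit quaternion [w, x, y, z].
In Python, from station import bot gives the robot as it stands.
- The arm moves only by the tool jog_arm, never from a script. Its argument "motion" is a list of rows, each a list of 7 numbers: the turn, a rotation vector about the tool's x, y, z in rad, then the shift along the tool's x, y, z in mm, then the finger opening in mm, from 0 to 85.4. A call has 1 to 10 rows; each row is the pose to reach, as a shift and turn from the pose commanded when the call began, along the tool's axes at that moment; what a row does not reach only later rows make up. A row lasts 1/8 s, in which the tool goes at most 62.5 mm and 10.7 degrees, less where a joint would pass 70% of its speed; a pose out of reach is approached as far as the arm can. A call with a gripper value outside its range is refused whole. The fingers move at their own pace and stop on an object; "grip_force" is the grip in N (left out, the last holds). Time passes only in rows, so rows that repeat a pose let the fingers close. It gives the time, the measured TCP pose, the force, the opening and the grip force at its end, in the units of the state.
- bot.get_obs(): the state, without advancing time (a new reading comes with each control period).
- bot.read_camera(name): name is "side" or "top" or "wrist"; returns a dict with "pixels" (384x512x3 uint8, red, green, blue), "camera_matrix" (3x3 intrinsics, pixels), "distortion" ([k1, k2, p1, p2, k3] as OpenCV has them; the pictures are not rectified), "T" (4x4, takes a point from camera to world coordinates); the wrist camera has in their place "tool_from_camera" (4x4, takes a point from camera to tool coordinates, whose origin is the TCP and whose axes are the flange's). Camera axes: x right, y down, z forward; pixel columns grow to the right and rows downward; lengths in m; the calibration is good to about 2 mm. A picture is of the moment at which its call begins: read the wrist's pose just before it. There is no depth.
- bot.hand_in(): hands the job in; it is judged then, once.
Trained networks look in a picture, given as the dict that the camera call returned (one of the last four; its "shot" number tells which), for a name from the list of things; names that differ only in an ending like _2 or _b are one class to them, and where a whole thing is asked for, a point or a joint stands for the part that bears it (a point fixed in the world has none). Each returns a list of dicts, best first, with "score" (0 to 1); they miss things now and then, are a little off and sometimes report something else, mostly with a low value. They report only what shows in the picture. A call takes as long as a camera call. They do not tell look-alikes from the thing itself.
- bot.spot_in(thing, picture): "xy" ([column, row] in pixels, amid what is visible of it).
- bot.tip_of(thing, picture): "xy" ([column, row] in pixels: a listed point, or the origin of a listed thing).
The state is a dict: "t": time; "q": joint angles; "joint_vel": joint speeds; "joint_torque": joint torques, N m; "eef_pos": TCP position; "tool_rot": TCP orientation; "contact_force": force on the tool from outside, world axes, zero at the start; "torque": the same for the moment, N m; "gripper_width": opening from 0.0 (shut) to 1.0 (fully open); "grasp_force": force on a finger pad.
Only numpy, scipy, OpenCV 4.12 (cv2) and the standard library are available. Lean on these libraries where they do the work, as an engineer would, in place of code of your own. Each camera call takes 0.05 s, during which the arm holds its last target. There are 200 camera calls.

TASK

The white-labelled slide under the macro camera is done and the blue-labelled one is next. Pull up the knob of the tray's locking plunger, slide the tray along by one hole so that the blue-labelled slide lies under the lens, and let the pin go fully home in that hole. Finish while still holding the knob with the pin home, so that the tray cannot creep while the picture is taken; the slides stay lying in their pockets and the other things on the desk stay where they are.

Things in the scene. Friction and masses are not known exactly. Their poses are not given: they have to be found in the camera images.
- stand: Fixed macro-imaging stand: dark base plate 305 (x) by 370 mm (y), top 16 mm above the desk, with two rails, an index strip and a camera on a post. Origin at desk level under the middle of the tray's travel; x points away from the robot to the post (25 mm thick, 281 mm high, at x = 155 mm); y is the direction the tray slides in.
- mid_hole (a point): Mouth of the middle hole of the steel index strip, where the pin starts: at x = -85 mm, y = 0 in the stand's frame, 30 mm above the desk. The strip (26 mm wide, 340 mm long) lies along y, with five 10 mm holes at y = -80, -40, 0, 40, 80 mm.
- tray (a joint): Position of the grey slide tray along the stand's +y, in m: about 0 at the start; holes at -0.080, -0.040, 0, 0.040, 0.080; end stops at +-0.095. About 1.5 N of friction, no spring. Its plate is 140 by 135 mm, top 42 mm above the desk, ribs round the pockets 4 mm higher; a 44 mm wide tongue towards the robot carries the plunger.
- plunger (a joint): Lift of the plunger in m: 0 with the pin home in a hole, 0.013 right up. The round-nosed 8 mm pin reaches 9 mm into the hole with 1 mm of play either way; above 0.009 it is clear. Let go between holes it rests on the strip at about 0.009. Its spring pushes down with 3 N at 0 and 7 N at 0.013; it does not stay up by itself. Travels with the tray.
- knob: Black round knob on the plunger, 28 mm diameter, 22 mm high; origin at its centre, 81 mm above the desk when the pin is home, z up; at x = -85 mm in the stand's frame. Below it a steel sleeve, 16 mm diameter (21 mm at its foot), stands on the tray's tongue (top 42 mm above the desk). Lifts with the plunger, travels with the tray.
- lens (a point): Point on the lens's vertical axis at the level of the slides, 43 mm above the desk; fixed to the stand at x = 40 mm, y = 0. The black ring light round the lens (56 mm diameter) has its underside 121 mm above the desk; the white camera above it reaches up to 250 mm.
- slide_blue_center (a point): Centre of the glass slide with the blue label end, 76 by 26 by 2 mm, lying loose in a pocket of the tray (1 mm of play all round), long side along the stand's x, label end towards the robot. It lies in the pocket 40 mm to one side or the other of the middle one.
- slide_white_center (a point): Centre of the like slide with the white label end, in the middle pocket.
- slide_yellow_center (a point): Centre of the like slide with the yellow label end, in the pocket on the side opposite to the blue one.
- oil_center (a point): Centre of the small amber bottle of immersion oil, 30 mm diameter, 62 mm high, standing on the desk beside the stand. Not to be disturbed.
- slide_box_center (a point): Centre of the closed green slide box, 97 by 87 by 35 mm, on the desk beside the stand. Not to be disturbed.
- joystick_center (a point): Centre (21 mm up) of the white joystick box of the stage controller, 140 by 100 by 42 mm with a black stick up to 86 mm high, on the desk beside the stand. Not to be disturbed.
Not all that is in view belongs to the job. What is shaped like the part that bears slide_yellow_center but brown or purple is not meant.

How it is judged:
By the outcome, as a careful person would: the job done as asked, in the order asked, and still so for the second after the job is handed in, while the arm keeps its last pose, push and grip.
It also fails if it takes over 32 s, if anything falls off the work surface, if the arm or the gripper's body presses on something with over 40 N, if the wrist force passes 120 N, or if a joint passes its speed limit or range.

## Working session

There is one attempt and no reset: what is moved stays moved. The work goes in short steps, Python scripts to look and compute and a tool call to move; the robot and the scene stay as the last step left them, time stands still between calls to the robot, and variables do not carry over. Pictures are saved under pics/ and viewed, at most 10 in all, crops included, and the job is handed in when it is done.

Besides the shell and the picture viewer there is one more tool, called as name(argument=value, ...) on one line, values as JSON. jog_arm: Moves the arm, as the interface text tells. Its arguments: {"type":"object","properties":{"motion":{"type":"array"},"grip_force":{"type":"number"}},"required":["motion"]}

```bash
mkdir -p pics; cat > h.py <<'E'
import numpy as np, cv2
from station import bot
from scipy.spatial.transform import Rotation as R
def pose():
    o=bot.get_obs(); q=o["tool_rot"]; T=np.eye(4); T[:3,:3]=R.from_quat([q[1],q[2],q[3],q[0]]).as_matrix(); T[:3,3]=o["eef_pos"]; return T
def cam(n):
    P=pose(); p=bot.read_camera(n); p["W"]=P@np.array(p["tool_from_camera"]) if n=="wrist" else np.array(p["T"]); return p
def ray(p,xy):
    u=cv2.undistortPoints(np.array([[xy]],float),np.array(p["camera_matrix"]),np.array(p["distortion"]))[0,0]
    d=p["W"][:3,:3]@np.array([u[0],u[1],1]); return p["W"][:3,3],d/np.linalg.norm(d)
def atz(p,xy,z):
    o,d=ray(p,xy); return o+d*(z-o[2])/d[2]
def tri(rs):
    A=0;b=0
    for o,d in rs:
        M=np.eye(3)-np.outer(d,d);A=A+M;b=b+M@o
    return np.linalg.solve(A,b)
def save(p,n): cv2.imwrite("pics/"+n,cv2.cvtColor(p["pixels"],cv2.COLOR_RGB2BGR))
E
cat > a.py <<'E'
from h import *
np.set_printoptions(precision=4,suppress=True)
o=bot.get_obs();print(o["t"],o["eef_pos"],o["tool_rot"],o["gripper_width"])
Z=dict(knob=.081,mid_hole=.03,lens=.043,slide_blue_center=.043,slide_white_center=.043,slide_yellow_center=.043,oil_center=.031,slide_box_center=.017,joystick_center=.021,stand=0)
rs={}
for c in ("top","side"):
    p=cam(c);save(p,c+"0.png")
    for k in Z:
        for r in bot.tip_of(k,p)[:2]:
            print(c,k,r["score"],np.round(r["xy"]),atz(p,r["xy"],Z[k])); 
            rs.setdefault(k,{}).setdefault(c,ray(p,r["xy"]))
for k,v in rs.items():
    if len(v)==2: print("tri",k,tri(v.values()))
a=cv2.imread("pics/top0.png")
E
python3 a.py
```

```text
0.0 [0.2841 0.6117 0.2303] [-0.0001  0.2157  0.9765 -0.0009] 0.9976340061779037
top knob 0.42 [314. 208.] [ 0.4805 -0.1116  0.081 ]
top mid_hole 0.73 [312. 208.] [ 0.4866 -0.1157  0.03  ]
top mid_hole 0.66 [280. 165.] [ 0.5977 -0.0374  0.03  ]
top lens 0.66 [296. 159.] [ 0.6097 -0.0791  0.043 ]
top slide_blue_center 0.53 [310. 154.] [ 0.6211 -0.1131  0.043 ]
top slide_white_center 0.43 [296. 161.] [ 0.6047 -0.0779  0.043 ]
top slide_yellow_center 0.77 [187. 137.] [0.6727 0.1983 0.043 ]
top slide_yellow_center 0.57 [280. 166.] [ 0.5925 -0.0378  0.043 ]
top oil_center 0.54 [397. 197.] [ 0.5087 -0.3341  0.031 ]
top oil_center 0.23 [280. 164.] [ 0.6003 -0.0384  0.031 ]
top slide_box_center 0.94 [402. 157.] [ 0.6162 -0.3632  0.017 ]
top joystick_center 0.58 [198. 225.] [0.4486 0.1725 0.021 ]
top stand 0.94 [302. 176.] [ 0.5747 -0.0978  0.    ]
side knob 0.71 [252. 255.] [ 0.4892 -0.1155  0.081 ]
side mid_hole 0.74 [251. 267.] [ 0.4866 -0.1094  0.03  ]
side lens 0.88 [299. 243.] [ 0.6133 -0.0795  0.043 ]
side slide_blue_center 0.6 [306. 254.] [ 0.6184 -0.116   0.043 ]
side slide_blue_cente
[... 335 characters left out ...]
349. 364.] [ 0.6157 -0.3672  0.017 ]
side slide_box_center 0.55 [299. 241.] [ 0.6243 -0.0514  0.017 ]
side joystick_center 0.71 [216. 197.] [0.4542 0.1578 0.021 ]
side joystick_center 0.35 [344. 359.] [ 0.6081 -0.3573  0.021 ]
side stand 0.71 [280. 262.] [ 0.5642 -0.0899  0.    ]
tri knob [ 0.4854 -0.1126  0.0773]
tri mid_hole [ 0.4856 -0.1145  0.037 ]
tri lens [ 0.6115 -0.0794  0.0427]
tri slide_blue_center [ 0.6208 -0.1135  0.0397]
tri slide_white_center [ 0.6104 -0.08    0.0291]
tri slide_yellow_center [0.4991 0.111  0.0303]
tri oil_center [ 0.5075 -0.3345  0.0295]
tri slide_box_center [ 0.6174 -0.3653  0.012 ]
tri joystick_center [0.4528 0.1745 0.0058]
tri stand [ 0.5674 -0.096   0.0088]
```

View images.

```bash
python3 -c "
import cv2
a=cv2.imread('pics/top0.png')[100:260,160:430];b=cv2.imread('pics/side0.png')[150:390,130:400]
a=cv2.resize(a,(540,320));b=cv2.resize(b,(800-540,231)) if 0 else b
cv2.imwrite('pics/c1.png',cv2.resize(a,None,fx=1.4,fy=1.4));cv2.imwrite('pics/c2.png',cv2.resize(b,None,fx=2.4,fy=2.4))"
```

```text
(no output)
```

View pics/c1.png

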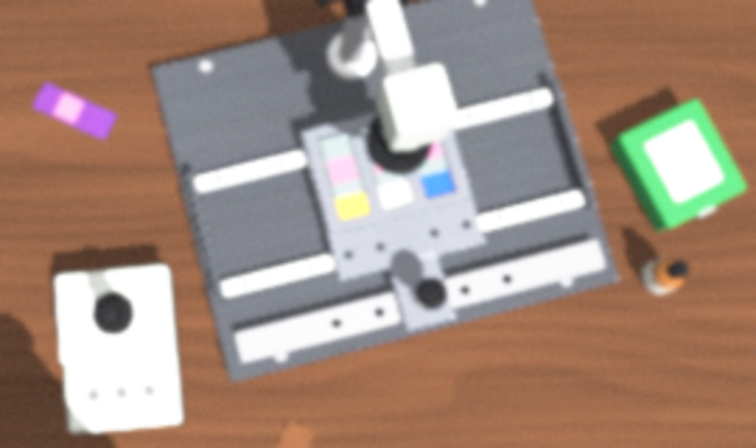

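View pics/c2.png

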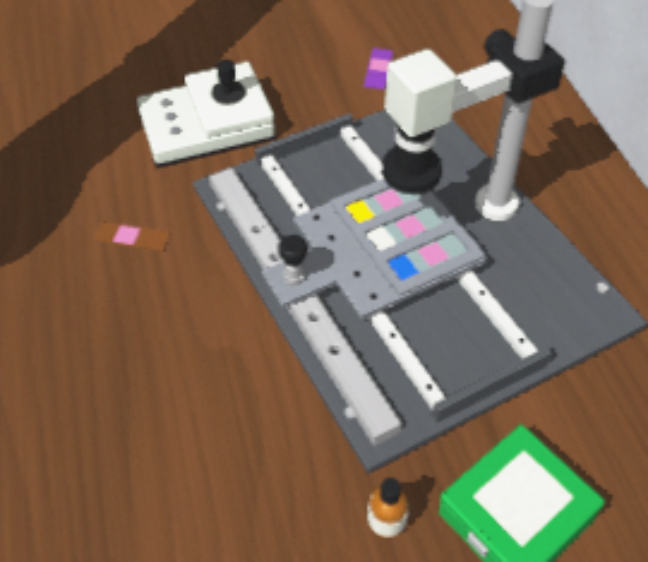

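Blue slide sits on the −y side (crop top ≈(438,185), right of white), knob at (430,292); the tray must go +y (to the left). Moving above the knob.

jog_arm(motion=[[0, 0, -0.15, -40, -49, 0, 85], [0, 0, -0.3, -80, -98, 0, 85], [0, 0, -0.45, -119, -146, 0, 85], [0, 0, -0.6, -159, -194, 0, 85], [0, 0, -0.7, -198, -243, 0, 85], [0, 0, -0.7, -238, -292, 0, 85], [0, 0, -0.7, -278, -340, 0, 85], [0, 0, -0.7, -317, -389, 0, 85], [0, 0, -0.7, -357, -437, 0, 85], [0, 0, -0.7, -397, -486, 0, 85]])

```text
t: 2.35
eef_pos: [0.4395, 0.0048, 0.2318]
tool_rot: [0.001, -0.132, 0.991, 0.0]
contact_force: [1.0, 0.6, 0.4]
gripper_width: 0.998
grasp_force: 0.0
```

```bash
cat > m.py <<'E'
from h import *
import sys
np.set_printoptions(precision=4,suppress=True)
P=pose();print(P);o=bot.get_obs();print(o["t"],o["q"],o["contact_force"])
t=np.array([float(v) for v in sys.argv[1:4]]);yaw=np.radians(float(sys.argv[4])) # angle of tool y
y=np.array([np.cos(yaw),np.sin(yaw),0]);z=np.array([0,0,-1.]);G=np.stack([np.cross(y,z),y,z],1)
print("shift",1e3*P[:3,:3].T@(t-P[:3,3]),"rot",R.from_matrix(P[:3,:3].T@G).as_rotvec())
E
python3 m.py .47 -.117 .23 105.2
```

```text
[[-0.965  -0.2623  0.0016  0.4395]
 [-0.2623  0.965   0.0006  0.0048]
 [-0.0017  0.0002 -1.      0.2318]
 [ 0.      0.      0.      1.    ]]
2.35 [-0.4078  0.0747  0.2709  2.1049 -0.0248  0.9632  1.7126] [0.987  0.6472 0.3816]
shift [   2.5147 -125.5044    1.8138] rot [0.0002 0.0017 0.0001]
```

```bash
cat > w.py <<'E'
from h import *
import sys,pickle,os
np.set_printoptions(precision=4,suppress=True)
p=cam("wrist");save(p,sys.argv[1]+".png")
S=pickle.load(open("r.pkl","rb")) if os.path.exists("r.pkl") else {}
for k,z in dict(knob=.081,mid_hole=.03,lens=.043,slide_blue_center=.043,slide_white_center=.043,slide_yellow_center=.043).items():
    for r in bot.tip_of(k,p)[:2]:
        print(k,r["score"],np.round(r["xy"]),atz(p,r["xy"],z)); S.setdefault(k,[]).append((sys.argv[1],r["score"],ray(p,r["xy"])))
pickle.dump(S,open("r.pkl","wb"))
E
python3 w.py w1
```

```text
knob 0.8 [120. 190.] [ 0.4873 -0.1125  0.081 ]
mid_hole 0.79 [139. 178.] [ 0.4878 -0.1114  0.03  ]
lens 0.83 [142. 286.] [ 0.6132 -0.082   0.043 ]
slide_white_center 0.65 [143. 282.] [ 0.6074 -0.0813  0.043 ]
slide_yellow_center 0.67 [282.  80.] [0.3486 0.0122 0.043 ]
slide_yellow_center 0.63 [178. 282.] [ 0.5954 -0.0412  0.043 ]
```

jog_arm(motion=[[0, 0, 0, 1, -62, 0, 85], [0, 0, 0, 2, -115, 0, 85], [0, 0, 0, 2, -125, 0, 85], [0, 0, 0, 2, -125, 0, 85], [0, 0, 0, 2, -125, 0, 85]])

```text
t: 3.32
eef_pos: [0.4698, -0.1123, 0.2311]
tool_rot: [-0.0, -0.134, 0.991, 0.0]
contact_force: [0.4, -0.0, -0.5]
gripper_width: 0.997
grasp_force: 0.0
```

```bash
python3 w.py w2; python3 -c "
import pickle;from h import *
S=pickle.load(open('r.pkl','rb'))
for k,v in S.items():
  d={}
  for n,s,r in v: d.setdefault(n,r)
  if len(d)==2: print(k,tri(d.values()))
print(pose())"
```

```text
mid_hole 0.89 [248. 181.] [ 0.4888 -0.1099  0.03  ]
lens 0.9 [244. 292.] [ 0.6177 -0.0805  0.043 ]
slide_blue_center 0.63 [208. 286.] [ 0.6204 -0.1231  0.043 ]
slide_white_center 0.57 [246. 286.] [ 0.6087 -0.08    0.043 ]
slide_white_center 0.46 [481. 209.] [0.4481 0.1473 0.043 ]
slide_yellow_center 0.82 [279. 286.] [ 0.5985 -0.0427  0.043 ]
slide_yellow_center 0.69 [389.  86.] [ 0.3544 -0.0017  0.043 ]
mid_hole [ 0.48726688 -0.11027468  0.03355152]
lens [ 0.61371258 -0.08136517  0.0456453 ]
slide_white_center [ 0.60598995 -0.08062224  0.04615363]
slide_yellow_center [ 0.39210667 -0.07004895  0.37458511]
[[-9.64847030e-01 -2.62812107e-01  7.37565901e-05  4.69861893e-01]
 [-2.62812093e-01  9.64847023e-01  1.63582696e-04 -1.14029158e-01]
 [-1.14155339e-04  1.38448154e-04 -9.99999984e-01  2.31335375e-01]
 [ 0.00000000e+00  0.00000000e+00  0.00000000e+00  1.00000000e+00]]
```

View pics/w2.png

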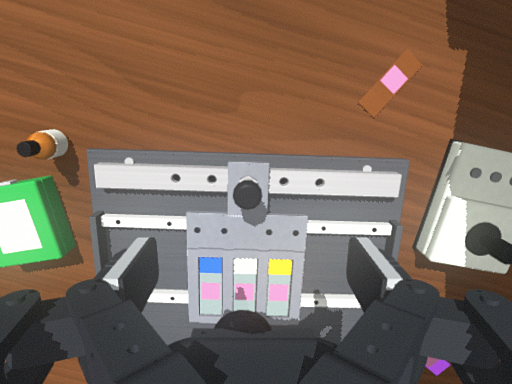

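Wrist view: knob at (247,194), tray labels blue/white/yellow at (210,265)/(245,265)/(280,268), stand aligned with the gripper. Triangulating the knob.

```bash
python3 - <<'E'
from h import *
import pickle
S=pickle.load(open('r.pkl','rb'))
p=cam("wrist")
g=cv2.cvtColor(p["pixels"],cv2.COLOR_RGB2GRAY)[175:215,225:270]
m=(g<45).astype(np.uint8);n,l,s,c=cv2.connectedComponentsWithStats(m)
i=1+np.argmax(s[1:,4]);xy=c[i]+[225,175];print(xy,s[i])
print(bot.tip_of("knob",p)[:1],bot.spot_in("knob",p)[:1])
print(atz(p,xy,.086),tri([S["knob"][0][2],ray(p,xy)]),bot.tip_of("mid_hole",p)[:1])
print(pose()[:3,3])
for z,k in ((.03,"mid_hole"),):
    for a in [(176,178),(212,179),(284,181),(320,182)]: print(atz(p,a,.03))
E
python3 m.py .487 -.111 .062 105.2
```

```text
[[-0.9649 -0.2625  0.0001  0.4699]
 [-0.2625  0.9649  0.0001 -0.1142]
 [-0.0001  0.0001 -1.      0.2313]
 [ 0.      0.      0.      1.    ]]
3.725 [-0.2352  0.1591  0.3874  2.0213 -0.0726  0.9739  2.025 ] [-0.3066 -0.3335 -0.0402]
shift [-17.373   -1.4264 169.3321] rot [0.0001 0.0001 0.0004]Traceback (most recent call last):
  File "<stdin>", line 7, in <module>
    return _wrapfunc(a, 'argmax', axis=axis, out=out, **kwds)
    return bound(*args, **kwds)
ValueError: attempt to get argmax of an empty sequence
```

```bash
python3 - <<'E'
from h import *
import pickle
np.set_printoptions(precision=4,suppress=True)
S=pickle.load(open('r.pkl','rb'))
p=cam("wrist")
g=cv2.cvtColor(p["pixels"],cv2.COLOR_RGB2GRAY)[178:212,228:268]
print(g.min())
m=(g<g.min()+25).astype(np.uint8);n,l,s,c=cv2.connectedComponentsWithStats(m)
i=1+np.argmax(s[1:,4]);xy=c[i]+[228,178];print(xy,s[i])
print(bot.tip_of("knob",p)[:1],bot.spot_in("knob",p)[:1])
print(atz(p,xy,.086),tri([S["knob"][0][2],ray(p,xy)]))
for a in [(176,178),(212,179),(284,181),(320,182)]: print(atz(p,a,.03))
E
```

```text
57
[249.3201 195.2438] [  8   3  28  29 603]
[{'xy': [249.0, 195.8], 'score': 0.57}] [{'xy': [248.4, 194.4], 'score': 0.71}]
[ 0.4888 -0.1106  0.086 ] [ 0.4874 -0.1109  0.085 ]
[ 0.507  -0.1902  0.03  ]
[ 0.4977 -0.1515  0.03  ]
[ 0.4789 -0.0739  0.03  ]
[ 0.4695 -0.035   0.03  ]
```

jog_arm(motion=[[0, 0, 0.02, -18, -2, 50, 60], [0, 0, 0.02, -18, -2, 100, 60], [0, 0, 0.02, -18, -2, 130, 60], [0, 0, 0.02, -18, -2, 150, 60], [0, 0, 0.02, -18, -2, 171, 60], [0, 0, 0.02, -18, -2, 171, 60], [0, 0, 0.02, -18, -2, 171, 60]], grip_force=40)

```text
t: 4.75
eef_pos: [0.4882, -0.1119, 0.0609]
tool_rot: [0.0, -0.122, 0.993, -0.0]
contact_force: [0.7, 0.5, 0.8]
gripper_width: 0.701
grasp_force: 0.0
```

```bash
python3 m.py .488 -.111 .060 104; python3 w.py w3; python3 -c "
from h import *
p=cam('side');save(p,'s3.png');print(bot.tip_of('knob',p)[:1])
a=p['pixels'][190:310,190:330];cv2.imwrite('pics/s3c.png',cv2.resize(a[:,:,::-1],None,fx=4,fy=4,interpolation=2))
b=cv2.imread('pics/w3.png');c=cv2.resize(a[:,:,::-1],(448,384),interpolation=2);cv2.imwrite('pics/both.png',cv2.resize(np.hstack([b,c]),(800,320)))"
```

```text
[[-0.9702 -0.2425  0.0008  0.4882]
 [-0.2425  0.9702 -0.0001 -0.1119]
 [-0.0008 -0.0003 -1.      0.0609]
 [ 0.      0.      0.      1.    ]]
4.75 [-0.1511  0.4548  0.3109  2.1199 -0.2408  0.5988  2.1457] [0.7008 0.4618 0.7785]
shift [0.0256 0.9176 0.903 ] rot [-0.0003  0.0008  0.0005]
knob 0.64 [249. 264.] [ 0.4889 -0.112   0.081 ]
mid_hole 0.71 [253. 219.] [ 0.4876 -0.1103  0.03  ]
[{'xy': [248.9, 255.8], 'score': 0.55}]
```

View pics/both.png

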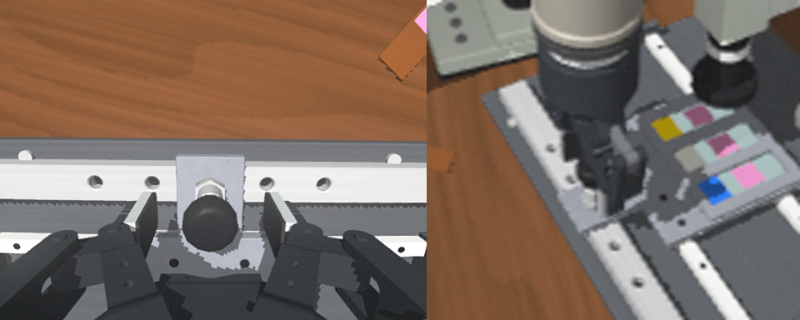

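Knob (≈(210,225) in the left picture) is centred between the pads. Closing.

jog_arm(motion=[[0, 0, 0, 0, 0, 0, 15], [0, 0, 0, 0, 0, 0, 15], [0, 0, 0, 0, 0, 0, 15], [0, 0, 0, 0, 0, 0, 15], [0, 0, 0, 0, 0, 0, 15], [0, 0, 0, 0, 0, 0, 15]], grip_force=45)

```text
t: 5.95
eef_pos: [0.4878, -0.1118, 0.0605]
tool_rot: [0.0, -0.122, 0.993, 0.0]
contact_force: [-1.2, 0.3, 5.4]
gripper_width: 0.314
grasp_force: 44.1
```

jog_arm(motion=[[0, 0, 0, 0, 0, -3, 15], [0, 0, 0, 0, 0, -6, 15], [0, 0, 0, 0, 0, -9, 15], [0, 0, 0, 0, 0, -11, 15], [0, 0, 0, 0, 0, -11.5, 15], [0, 0, 0, 0, 0, -11.5, 15]])

```text
t: 6.7
eef_pos: [0.4877, -0.1117, 0.0717]
tool_rot: [-0.0, -0.122, 0.992, -0.0]
contact_force: [2.3, -0.6, -7.3]
gripper_width: 0.314
grasp_force: 44.6
```

jog_arm(motion=[[0, 0, 0, 0, 2, 0, 15], [0, 0, 0, 0, 6, 0, 15], [0, 0, 0, 0, 11, 0, 15], [0, 0, 0, 0, 17, 0, 15], [0, 0, 0, 0, 23, 0, 15], [0, 0, 0, 0, 29, 0, 15], [0, 0, 0, 0, 34, 0, 15], [0, 0, 0, 0, 38, 0, 15], [0, 0, 0, 0, 40, 0, 15], [0, 0, 0, 0, 40, 0, 15]])

```text
t: 7.95
eef_pos: [0.4782, -0.0724, 0.0719]
tool_rot: [0.0, -0.123, 0.992, 0.0]
contact_force: [4.3, 0.2, -6.6]
gripper_width: 0.311
grasp_force: 44.7
```

```bash
python3 m.py .4781 -.0729 .0717 104;python3 w.py w4;  python3 -c "
from h import *
for c in ('side','top'):
  p=cam(c);save(p,c+'4.png')
  for k in ('knob','slide_blue_center','slide_white_center','slide_yellow_center','lens','mid_hole'): print(c,k,[(r['score'],r['xy'],atz(p,r['xy'],.043)) for r in bot.tip_of(k,p)[:1]])
a=cv2.imread('pics/side4.png')[190:310,190:330];b=cv2.imread('pics/w4.png');c=cv2.resize(a,(448,384),interpolation=2);cv2.imwrite('pics/both4.png',cv2.resize(np.hstack([b,c]),(800,320)))"
```

```text
[[-0.97   -0.2432  0.0002  0.4782]
 [-0.2432  0.97    0.0005 -0.0724]
 [-0.0003  0.0004 -1.      0.0719]
 [ 0.      0.      0.      1.    ]]
7.95 [-0.2413  0.4129  0.3198  2.1534 -0.2243  0.6057  2.0551] [ 4.2929  0.1592 -6.6316]
shift [ 0.2401 -0.4703  0.1518] rot [0.0004 0.0003 0.0013]
knob 0.58 [251. 267.] [ 0.4859 -0.07    0.081 ]
mid_hole 0.87 [184. 214.] [ 0.4888 -0.1114  0.03  ]
slide_white_center 0.48 [185. 214.] [ 0.4829 -0.1095  0.043 ]
slide_yellow_center 0.62 [436.  36.] [ 0.36   -0.0061  0.043 ]
side knob [(0.46, [243.7, 241.0], array([ 0.48690767, -0.0391089 ,  0.043     ]))]
side slide_blue_center [(0.82, [299.5, 241.7], array([ 0.61578372, -0.07529068,  0.043     ]))]
side slide_white_center [(0.66, [285.8, 235.2], array([ 0.59044112, -0.04712916,  0.043     ]))]
side slide_yellow_center [(0.55, [283.8, 179.4], array([0.64951196, 0.15558826, 0.043     ]))]
side lens [(0.88, [301.5, 244.4], array([ 0.61758794, -0.08448522,  0.043     ]))]
side mid_hole [(0.78, [251.2, 267.2], array([ 0.4854966, -0.1191901,  0.043    ]))]
top knob []
top slide_blue_center [(0.61, [265.4, 167.8], array([5.87690015e-01, 8.29973705e-05, 4.30000000e-02]))]
top slide_white_center [(0.82, [282.3, 162.2], array([ 0.60142001, -0.04290442,  0.043     ]))]
top slide_yellow_center [(0.7, [265.1, 168.9], array([0.58487639, 0.00090126, 0.043     ]))]
top lens [(0.63, [199.4, 225.0], array([0.44666825, 0.16586591, 0.043     ]))]
top mid_hole []
```

View pics/both4.png

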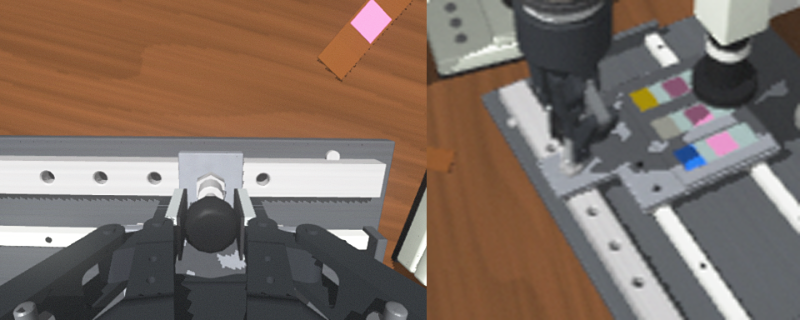

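Two holes plus the vacated middle one lie to the left of the tongue, one to its right: one hole shifted, perhaps ~1 mm too far. Lower with a small correction.

jog_arm(motion=[[0, 0, 0, -0.5, -0.8, 0, 15], [0, 0, 0, -0.5, -0.8, 2, 15], [0, 0, 0, -0.5, -0.8, 4, 15], [0, 0, 0, -0.5, -0.8, 6, 15], [0, 0, 0, -0.5, -0.8, 8, 15], [0, 0, 0, -0.5, -0.8, 10, 15], [0, 0, 0, -0.5, -0.8, 11.5, 15], [0, 0, 0, -0.5, -0.8, 11.5, 15], [0, 0, 0, -0.5, -0.8, 11.5, 15]])

```text
t: 10.12
eef_pos: [0.4787, -0.0737, 0.0605]
tool_rot: [-0.0, -0.122, 0.993, 0.0]
contact_force: [-1.4, 1.4, 3.6]
gripper_width: 0.315
grasp_force: 45.7
```

jog_arm(motion=[[0, 0, 0, 0, 0, 0.5, 15], [0, 0, 0, 0, 0, 1, 15], [0, 0, 0, 0, 0, 1, 15]])

```text
t: 10.5
eef_pos: [0.4788, -0.074, 0.0603]
tool_rot: [0.0, -0.122, 0.993, 0.0]
contact_force: [-3.2, 0.2, 15.3]
gripper_width: 0.314
grasp_force: 46.8
```

```bash
python3 - <<'E'
from h import *
o=bot.get_obs();print(o["t"],o["eef_pos"],o["contact_force"])
p=cam("wrist");save(p,"w5.png");q=cam("side");save(q,"s5.png");print(bot.tip_of("slide_blue_center",q)[:1],bot.tip_of("lens",q)[:1])
a=cv2.imread('pics/s5.png')[190:310,190:330];b=cv2.imread('pics/w5.png')[130:370,130:450];w3=cv2.imread('pics/w3.png')[130:370,130:450]
cv2.imwrite('pics/both5.png',cv2.resize(np.hstack([w3,b,cv2.resize(a,(280,240))]),(800,209)))
E
```

```text
10.5 [ 0.47884059 -0.07398665  0.06033118] [-3.24022973  0.18561991 15.30383297]
[{'xy': [296.6, 247.4], 'score': 0.63}] [{'xy': [302.8, 244.8], 'score': 0.79}]
```

View pics/both5.png

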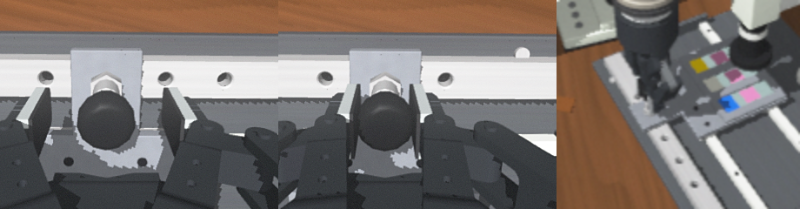

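The knob sits at its original height (same sleeve gap as before the lift) and the force rises stiffly, so the pin is home. Relaxing the push a little and handing in.

jog_arm(motion=[[0, 0, 0, 0, 0, -0.6, 15], [0, 0, 0, 0, 0, -0.6, 15], [0, 0, 0, 0, 0, -0.6, 15]])

```text
t: 11.08
eef_pos: [0.4788, -0.074, 0.0604]
tool_rot: [0.0, -0.122, 0.993, -0.0]
contact_force: [-2.5, 0.4, 8.9]
gripper_width: 0.311
grasp_force: 46.0
```

```bash
python3 -c "
from station import bot
o=bot.get_obs();print(o['t'],o['eef_pos'],o['contact_force'],o['grasp_force']);print(bot.hand_in())"
```

```text
11.075 [ 0.47875713 -0.07397537  0.06042555] [-2.45183507  0.38167732  8.91843121] 46.00341796875
the job is handed in; nothing more can be done
None
```

Job handed in at 11.1 s: the tray moved one hole in +y, which puts the blue-labelled slide under the lens; by height and contact force the pin is home, and the gripper is still holding the knob.

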